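# Fit and hold the cooker's valve knob

## Task

The white control unit of the tabletop cooker stands apart from its burner unit: slide it along the worktop until its long side is flush against the side of the burner unit, with no gap at either end. Then pick up the loose black knob, turn it so that its D-shaped bore matches the flat of the shaft on the control unit, push it fully onto the shaft and press it down against the valve spring close to the bottom of its travel. Finish while still gripping the knob and holding it pressed down, with the units still flush, and leave the other things on the worktop where they are.

Things in the scene. Friction and masses are not known exactly. Their poses are not given: they have to be found in the camera images.
- burner_unit: Fixed white enamelled case with a round burner and a low pan support on top, 200 (x) x 200 (y) x 50 mm high (70 mm over the pan support). Origin at the centre of its underside on the worktop, z up. The side that the control unit belongs against is its right-hand one: the plane y = -100 mm in this frame.
- control_unit: Loose white case, 140 (x) x 90 (y) x 50 mm high, 0.6 to 1.3 kg, a D-shaped shaft standing up from the centre of its top; 30 to 70 mm to the right of the burner unit, slightly skewed. Origin at the centre of its underside, z up. Its left side (y = +45 mm) goes flush against the burner unit; push it on its right side. Flush: centre at y = -145 mm in the burner unit's frame, x within 35 mm of it.
- mate_front (a point): Point on the control unit's left side at its end nearer the robot (x = -70, y = +45, z = 25 mm in its frame). When flush it lies at y = -100 mm in the burner unit's frame.
- mate_back (a point): The same at the far end (x = +70 mm).
- shaft_tip (a point): Centre of the top of the upright aluminium D shaft, 74 mm above the worktop unpressed, 24 mm above the case; 14 mm in diameter, tip chamfered 3 mm, flat 2 mm from the axis. x points from the axis to the flat, z up. The flat faces within 0.7 rad of the control unit's +x; a stiff valve (0.5 N m) keeps it there. A white rib on the black collar at its foot points to the flat's side.
- shaft (a joint): How far the shaft is pressed down into the control unit, m: 0 at rest, 0.006 at the bottom. Spring: 4 N to start, 10 N at the bottom; it springs back when let go.
- knob: Loose black knob, 40 to 85 g, 36 mm high: round skirt 46 mm wide, 16 mm high; on it a grip bar along x, 14 mm wide, 44 long, 20 high, sides parallel from x = -22 to +11 mm, then a point at +22 mm with a white line. Origin: underside centre, z up. D bore from below: 14 mm deep, 15.2 mm wide, flat 2.4 mm from the axis toward +x. Goes on with the point toward the shaft's flat, within 8 degrees.
- knob_seat (a point): Centre of the ceiling of the knob's bore, on its axis 14 mm above the underside. It meets shaft_tip when the knob is fully on; the skirt is then 10 mm above the control unit's top (4 mm when pressed to the bottom).
- knob_point (a point): Top of the tip of the knob's pointed end (x = 22, z = 36 mm in the knob's frame).
- salt_shaker: Bystander: salt shaker, 44 mm in diameter, 90 mm high, origin under its centre. Leave alone.
- spice_jar: Bystander: spice jar, 46 mm in diameter, 106 mm high, origin under its centre. Leave alone.
- glass_bowl: Bystander: small clear glass bowl, 96 mm wide, 43 mm high, origin under its centre. Leave alone.
- storage_jar: Bystander: glass jar with a grey lid, 66 mm wide, 94 mm high, origin under its centre. Leave alone.
There are look-alikes about, which are no part of the job. There is more than one size of the knob; the job needs the smaller.

How it is judged:
By the outcome, as a careful person would: the job done as asked, in the order asked, and still so for the second after the job is handed in, while the arm keeps its last pose, push and grip.
It also fails if it takes over 72 s, if anything falls off the work surface, if the arm or the gripper's body presses on something with over 40 N, if the wrist force passes 120 N, or if a joint passes its speed limit or range.

## Robot

A 7-joint arm with a two-finger parallel gripper is mounted at the origin on a cart in front of the work surface, level with it; the furniture and walls round the work are solid. World frame = base frame: x ahead of the robot, y to its left, z up, the work surface at z = 0. Lengths are in m, angles in degrees, forces in N, time in s.
With the tool pointing down it reaches from about 0.4 to 0.85 m from the base axis. Payload 4.5 kg.
Tool frame: the origin (TCP) lies on the mounting face of the last link; the fingertips stand 173 mm ahead of it and the grasp point (between the pads) lies 155 mm ahead of it; z points along the fingers, y is the line along which they close (so a half turn about z gives the same grasp; the last joint's range is limited). The gripper opens to 85 mm and grips with 20 to 120 N. Pads are 22 mm wide; open, the fingers measure 114 mm over their backs; the gripper's body (76 mm by 85 mm) begins 54 mm behind the grasp point. The pads swing forward as they close: fully open they stand 13 mm farther back than shut.
Start: joints at [76.593, 39.483, -11.15, 89.685, 9.013, 51.709, -12.324], TCP at [0.165, -0.603, 0.405] pointing down, gripper open.
Joint ranges: [-172.22, 172.22], [-26.19, 119.32], [-84.43, 86.54], [7.71, 146.69], [-57.33, 237.33], [2.42, 119.75], [-152.13, 152.13]. Speed limits (degrees/s): [147.25, 147.25, 180, 180, 180, 180, 180].

## Interface

Orientations are given as a 3x3 rotation matrix whose columns are the frame's x, y, z axes.
In Python, from workcell import env, vision gives the robot as it stands. The module is installed in compiled form; this text tells all that it offers.
- The arm moves only by the tool move_arm, never from a script. Its argument "plan" is a list of rows, each a list of 5 numbers: the closure in counts, from 0 (fully open) to 255 (shut), then the shift along the tool's x, y, z in cm, then the turn about the tool's z in degrees. In form: [[jaw, dx, dy, dz, roll], ...]. A call has exactly 10 rows; each row is the pose to reach, as a shift and turn from the pose commanded when the call began, along the tool's axes at that moment; what a row does not reach only later rows make up. A row lasts 1/8 s, in which the tool goes at most 62.5 mm and 10.7 degrees, less where a joint would pass 70% of its speed; a pose out of reach is approached as far as the arm can. A call with a gripper value outside its range is refused whole. The fingers move at their own pace and stop on an object; "squeeze" is the grip in N (left out, the last holds). Time passes only in rows, so rows that repeat a pose let the fingers close, or fill a call up. It gives the time, the measured TCP pose, the force, the opening and the grip force at its end, in the units of the state.
- env.observe(): the state, without advancing time (a new reading comes with each control period).
- vision.capture(name): name is "scene" or "top" or "wrist"; returns the picture (480x640x3 uint8, red, green, blue); there is no depth.
- vision.camera_info(name): a dict with "K" (3x3 intrinsics, pixels), "cam_to_world" (4x4, takes a point from camera to world coordinates); the wrist camera has in their place "tool_from_camera" (4x4, takes a point from camera to tool coordinates, whose origin is the TCP and whose axes are the flange's). Camera axes: x right, y down, z forward; pixel columns grow to the right and rows downward; lengths in m; the calibration is good to about 2 mm. The wrist camera is an equidistant fisheye: a pixel r from the principal point sees the ray r / f radians off the axis. A picture is of the moment at which its call begins: read the wrist's pose just before it. camera_info takes no time and is no camera call.
- env.hand_in(): hands the job in; it is judged then, once.
The state is a dict: "time": time; "joints": joint angles; "qvel": joint speeds; "effort": joint torques, N m; "position": TCP position; "ee_rot": TCP orientation; "ft_force": force on the tool from outside, world axes, zero at the start; "moment": the same for the moment, N m; "width": finger opening in m; "grip_force": force on a finger pad.
Only numpy, scipy, OpenCV 4.12 (cv2) and the standard library are available. Lean on these libraries where they do the work, as an engineer would, in place of code of your own. Each camera call takes 0.05 s, during which the arm holds its last target. There are 200 camera calls.

## Working session

There is one attempt and no reset: what is moved stays moved. The work goes in short steps, Python scripts to look and compute and a tool call to move; the robot and the scene stay as the last step left them, time stands still between calls to the robot, and variables do not carry over. Pictures are saved under pics/ and viewed, at most 10 in all, crops included, and the job is handed in when it is done.

Besides the shell and the picture viewer there is one more tool, called after "Request:" as name([rows], argument=value, ...), one row to a line, values as JSON. move_arm: Moves the arm, as the interface text tells. Its arguments: {"type":"object","properties":{"plan":{"type":"array"},"squeeze":{"type":"number"}},"required":["plan"]}

```bash
mkdir -p pics; cat > h.py <<'E'
import numpy as np, cv2
from workcell import env, vision
def ray(name,u,v,st=None):
    i=vision.camera_info(name);K=np.array(i["K"])
    x=(u-K[0,2])/K[0,0];y=(v-K[1,2])/K[1,1]
    if name=="wrist":
        r=np.hypot(x,y);d=np.array([np.sin(r)*x/max(r,1e-9),np.sin(r)*y/max(r,1e-9),np.cos(r)])
        T=np.array(i["tool_from_camera"]);R=np.array(st["ee_rot"])
        return R@T[:3,3]+np.array(st["position"]),R@T[:3,:3]@d
    T=np.array(i["cam_to_world"]);return T[:3,3],T[:3,:3]@np.array([x,y,1])
def onz(name,u,v,z,st=None):
    o,d=ray(name,u,v,st);return o+d*(z-o[2])/d[2]
def save(name,fn):
    im=vision.capture(name);cv2.imwrite(fn,im[:,:,::-1]);return im
E
python3 - <<'E'
from h import *
for n in("scene","top"):
    save(n,f"pics/{n}0.png");i=vision.camera_info(n);print(n,np.round(i["K"],1).tolist(),np.round(i["cam_to_world"],3).tolist())
i=vision.camera_info("wrist");print({k:np.round(v,3).tolist() for k,v in i.items() if k in("K","tool_from_camera")})
s=env.observe();print(s["time"],s["position"],np.round(s["ee_rot"],3).tolist(),s["ft_force"])
E
```

```text
scene [[599.9, 0.0, 328.0], [0.0, 599.9, 242.4], [0.0, 0.0, 1.0]] [[-0.774, -0.322, 0.545, -0.193], [-0.633, 0.371, -0.68, 0.703], [0.017, -0.871, -0.491, 0.724], [0.0, 0.0, 0.0, 1.0]]
top [[537.1, 0.0, 320.4], [0.0, 537.1, 235.0], [0.0, 0.0, 1.0]] [[0.002, -0.997, 0.078, 0.464], [-1.0, -0.001, 0.011, -0.187], [-0.011, -0.078, -0.997, 1.241], [0.0, 0.0, 0.0, 1.0]]
{'K': [[371.648, 0.0, 318.518], [0.0, 371.648, 241.35], [0.0, 0.0, 1.0]], 'tool_from_camera': [[-0.0, -0.959, -0.282, 0.072], [1.0, -0.0, -0.001, 0.0], [0.001, -0.282, 0.959, 0.031], [0.0, 0.0, 0.0, 1.0]]}
0.1 [ 0.165273   -0.60244155  0.40398386] [[0.964, 0.265, -0.001], [0.265, -0.964, 0.002], [-0.0, -0.002, -1.0]] [ 0.47160229  0.40225912 -0.23417185]
```

View pics/scene0.png

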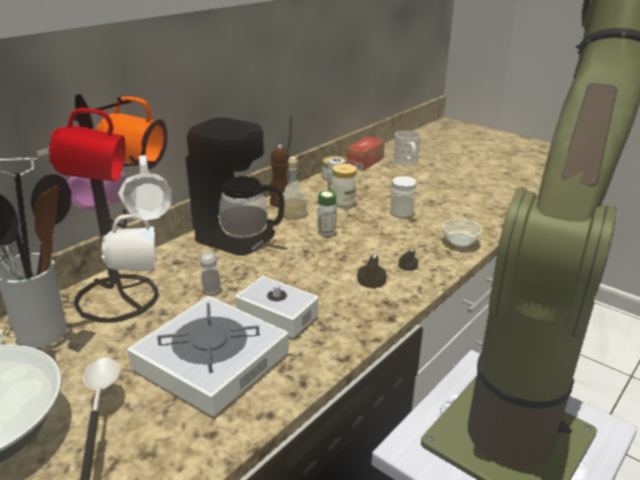

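View pics/top0.png

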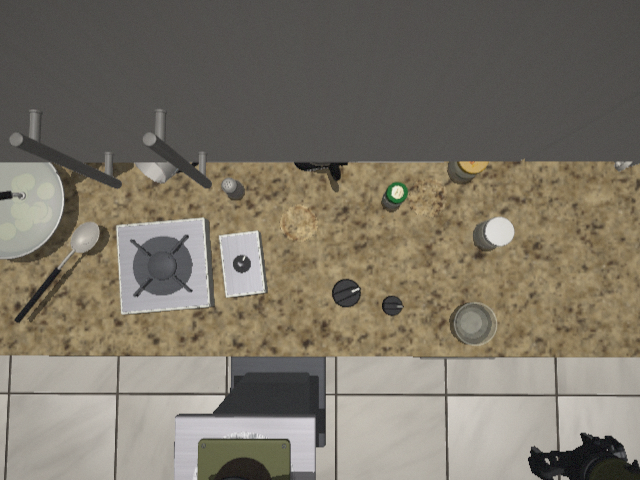

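The top view shows two loose black knobs, at (347,293) (about 28 px wide) and (392,305) (about 20 px). At about 440 px/m, 46 mm should be about 20 px, so the right-hand one fits. The control unit is at (242,264) with its shaft at (242,264), and the burner is at (163,265). I'll confirm with measurements and a crop.

```bash
cat > m.py <<'E'
from h import *
def units(im):
    hsv=cv2.cvtColor(im,cv2.COLOR_RGB2HSV)
    m=((hsv[...,1]<45)&(hsv[...,2]>130)).astype(np.uint8)*255
    m=cv2.morphologyEx(m,cv2.MORPH_OPEN,np.ones((3,3)))
    out=[]
    for c in cv2.findContours(m,cv2.RETR_EXTERNAL,cv2.CHAIN_APPROX_NONE)[0]:
        x,y,w,h=cv2.boundingRect(c)
        if cv2.contourArea(c)>1500 and y>205 and y+h<335 and x>105 and x<300: out.append(c)
    return m,out
E
python3 - <<'E'
from m import *
im=cv2.cvtColor(cv2.imread("pics/top0.png"),cv2.COLOR_BGR2RGB)
m,cs=units(im)
for c in cs:
    w=np.array([onz("top",*p[0],.05)[:2] for p in c]).astype(np.float32)
    r=cv2.minAreaRect(w);print("unit",cv2.boundingRect(c),np.round(r[0],4),np.round(r[1],4),round(r[2],2))
g=im.max(2)
for (u,v,z) in((347,293,.0),(392,305,.0)):
    sub=(g[v-25:v+25,u-22:u+22]<75).astype(np.uint8)
    c=max(cv2.findContours(sub,0,1)[0],key=cv2.contourArea)
    (cx,cy),rad=cv2.minEnclosingCircle(c);cx+=u-22;cy+=v-25
    print("knob",cx,cy,rad,onz("top",cx,cy,.016)[:2],"diam",2*rad/537*1.22)
crop=lambda a,u,v,w,h,k:cv2.resize(a[v-h:v+h,u-w:u+w],None,fx=k,fy=k,interpolation=cv2.INTER_CUBIC)
sc=cv2.imread("pics/scene0.png")
bgr=im[:,:,::-1]
A=np.hstack([crop(bgr,370,298,50,36,8)[:, :],])
B=np.hstack([crop(bgr,242,264,25,36,8)[:,:400]])
cv2.imwrite("pics/crop1.png",np.hstack([cv2.resize(A,(480,346)),cv2.resize(B,(240,346))]))
E
```

```text
unit (219, 231, 46, 67) [0.4942 0.0005] [0.1402 0.0894] 7.31
unit (116, 218, 94, 97) [0.4899 0.1765] [0.2004 0.199 ] 5.03
knob 346.1875 292.65625 14.57630729675293 [ 0.42923046 -0.23275744] diam 0.06623126592938017
knob 391.67646980285645 305.1470584869385 10.08837890625 [ 0.40133977 -0.33556662] diam 0.045839189071229046
```

View pics/crop1.png

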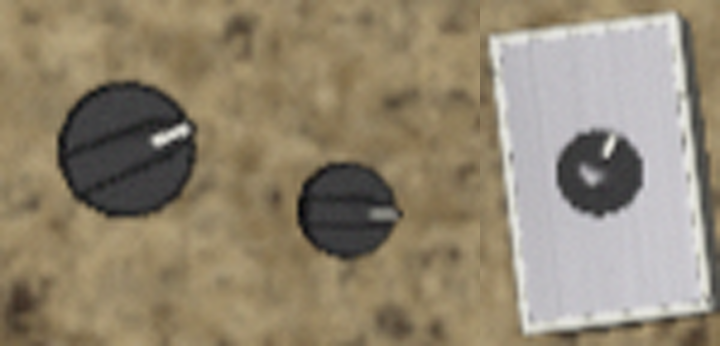

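The crop confirms it: the smaller knob at (392,305) is 46 mm across, the size given, with its line pointing image-right (world −y). The other is 66 mm, so it's the look-alike. On the control unit the white rib points up and to the right, about yaw −22°. The units measure 140x89 and 200x199 mm, with a gap of about 31 mm.

I'll go behind the control unit's right side with the open fingers spread along it.

Request:
move_arm([
  [0,46,-41,8,-79.6],
  [0,46,-41,8,-79.6],
  [0,46,-41,8,-79.6],
  [0,46,-41,8,-79.6],
  [0,46,-41,8,-79.6],
  [0,46,-41,8,-79.6],
  [0,46,-41,8,-79.6],
  [0,46,-41,8,-79.6],
  [0,46,-41,8,-79.6],
  [0,46,-41,8,-79.6],
])

```text
time: 1.35
position: [0.5014, -0.0837, 0.3242]
ee_rot: [[-0.087, 0.996, -0.0], [0.996, 0.087, -0.0], [-0.0, -0.0, -1.0]]
ft_force: [0.2, -1.0, 1.1]
width: 0.0855
grip_force: 0.0
```

```bash
python3 - <<'E'
from h import *
s=env.observe();save("wrist","pics/w1.png")
E
```

```text
(no output)
```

View pics/w1.png

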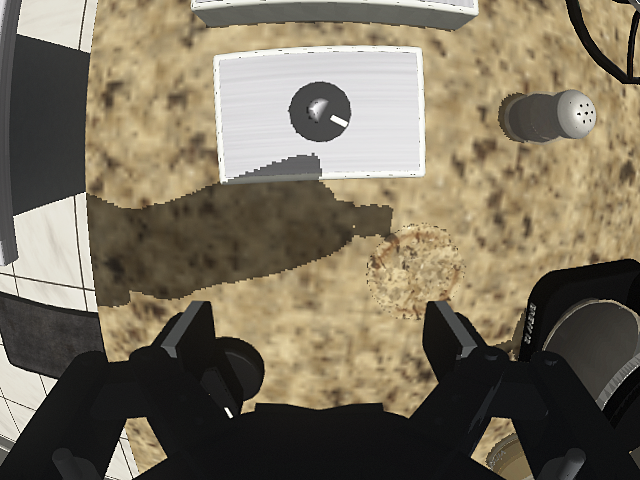

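The wrist view shows the control unit's right edge at row ~180, with the fingers (columns ~190 and ~450) behind it and spread along its length. The way is clear. Now I'll descend and push.

Request:
move_arm([
  [0,0,0,5,0],
  [0,0,0,10,0],
  [0,0,0,13.4,0],
  [0,0,0,13.4,0],
  [0,1,0,13.4,0],
  [0,2,0,13.4,0],
  [0,2.7,0,13.4,0],
  [0,3.4,0,13.4,0],
  [0,4.0,0,13.4,0],
  [0,4.5,0,13.4,0],
])

```text
time: 2.65
position: [0.4965, -0.043, 0.1913]
ee_rot: [[-0.083, 0.997, -0.001], [0.997, 0.083, -0.005], [-0.005, -0.001, -1.0]]
ft_force: [-0.1, -7.4, 3.6]
width: 0.0855
grip_force: 3.2
```

```bash
cat > u.py <<'E'
from m import *
im=save("top","pics/topc.png");m,cs=units(im)
for c in cs:
    w=np.array([onz("top",*p[0],.05)[:2] for p in c]).astype(np.float32)
    r=cv2.minAreaRect(w);print("unit",np.round(r[0],4),np.round(r[1],4),round(r[2],2))
s=env.observe();print(s["time"],s["position"],s["ft_force"],s["moment"])
E
python3 u.py
```

```text
unit [0.4899 0.1767] [0.2003 0.1993] 4.96
2.7 [ 0.49646932 -0.04205374  0.19121647] [-0.47676696 -5.75955147  3.72354539] [-1.11539036  0.0740637  -0.04242999]
```

Request:
move_arm([
  [0,0.3,0,0,0],
  [0,0.6,0,0,0],
  [0,0.8,0,0,0],
  [0,1.0,0,0,0],
  [0,1.1,0,0,0],
  [0,1.2,0,0,0],
  [0,1.3,0,0,0],
  [0,1.4,0,0,0],
  [0,1.4,0,0,0],
  [0,1.4,0,0,0],
])

```text
time: 3.95
position: [0.4955, -0.029, 0.1912]
ee_rot: [[-0.083, 0.997, -0.0], [0.997, 0.083, -0.004], [-0.004, -0.0, -1.0]]
ft_force: [0.3, -6.7, 3.7]
width: 0.0853
grip_force: 3.0
```

```bash
python3 u.py; python3 - <<'E'
from h import *
s=env.observe();save("wrist","pics/w2.png")
E
```

```text
unit [0.4899 0.1765] [0.2006 0.1992] 5.08
4.0 [ 0.4954607  -0.0290568   0.19118092] [-0.19427924 -6.51834397  4.06308803] [-1.14390911 -0.0466104  -0.00820766]
```

View pics/w2.png

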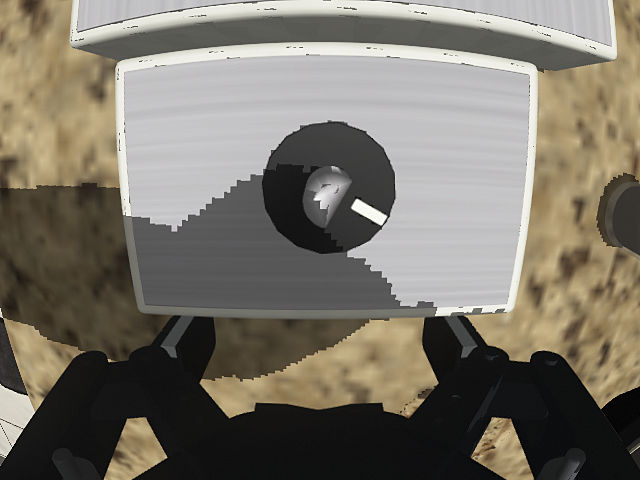

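The unit is moving squarely. A small gap remains at rows 42–60, so I'll keep pushing until the force rises.

Request:
move_arm([
  [0,0.1,0,0,0],
  [0,0.2,0,0,0],
  [0,0.3,0,0,0],
  [0,0.4,0,0,0],
  [0,0.5,0,0,0],
  [0,0.6,0,0,0],
  [0,0.65,0,0,0],
  [0,0.7,0,0,0],
  [0,0.7,0,0,0],
  [0,0.7,0,0,0],
])

```text
time: 5.3
position: [0.4949, -0.0222, 0.1912]
ee_rot: [[-0.083, 0.997, -0.0], [0.997, 0.083, -0.005], [-0.004, -0.0, -1.0]]
ft_force: [0.7, -6.2, 4.2]
width: 0.0854
grip_force: 3.1
```

Request:
move_arm([
  [0,0.1,0,0,0],
  [0,0.2,0,0,0],
  [0,0.3,0,0,0],
  [0,0.4,0,0,0],
  [0,0.45,0,0,0],
  [0,0.5,0,0,0],
  [0,0.55,0,0,0],
  [0,0.6,0,0,0],
  [0,0.6,0,0,0],
  [0,0.6,0,0,0],
])

```text
time: 6.55
position: [0.4948, -0.0201, 0.1912]
ee_rot: [[-0.081, 0.997, -0.001], [0.997, 0.081, -0.012], [-0.012, -0.002, -1.0]]
ft_force: [3.1, -15.9, 3.1]
width: 0.0853
grip_force: 8.2
```

Request:
move_arm([
  [0,0.1,0,0,0],
  [0,0.2,0,0,0],
  [0,0.3,0,0,0],
  [0,0.4,0,0,0],
  [0,0.4,0,0,0],
  [0,0.4,0,0,-0.5],
  [0,0.4,0,0,-0.5],
  [0,0.4,0,0,0.5],
  [0,0.4,0,0,0],
  [0,0.4,0,0,0],
])

```text
time: 7.8
position: [0.4951, -0.0192, 0.1913]
ee_rot: [[-0.079, 0.997, -0.0], [0.997, 0.079, -0.017], [-0.017, -0.002, -1.0]]
ft_force: [6.0, -23.3, 0.1]
width: 0.0853
grip_force: 12.1
```

```bash
python3 u.py; python3 - <<'E'
from h import *
s=env.observe();im=save("wrist","pics/w3.png")
cv2.imwrite("pics/w3c.png",cv2.resize(im[0:130,60:640,::-1],(800,360)))
E
```

```text
unit [0.5574 0.1737] [0.0671 0.2165] 5.18
7.85 [ 0.49508604 -0.01923677  0.19128481] [  5.60507454 -23.63422759   0.1144476 ] [-4.70750626 -1.04786207  1.09082611]
```

View pics/w3c.png

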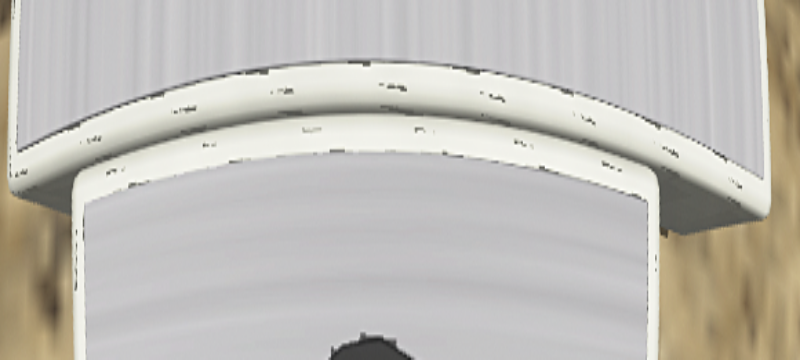

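Both ends are closed up, with the seam tight at both corners of the crop, (75,185) and (655,170). I'll back off, raise the arm and measure the shaft.

Request:
move_arm([
  [0,-1,0,0,0],
  [0,-3,0,0,0],
  [0,-5,0,0,0],
  [0,-6,0,-5,0],
  [0,-7,0,-10,0],
  [0,-7,0,-12,0],
  [0,-7,0,-12,0],
  [0,-7,0,-12,0],
  [0,-7,0,-12,0],
  [0,-7,0,-12,0],
])

```text
time: 9.15
position: [0.4998, -0.0794, 0.3099]
ee_rot: [[-0.087, 0.996, -0.002], [0.996, 0.087, 0.0], [0.0, -0.002, -1.0]]
ft_force: [0.2, 0.2, -1.2]
width: 0.0856
grip_force: 0.0
```

```bash
python3 u.py; python3 - <<'E'
from m import *
s=env.observe();im=save("wrist","pics/w4.png")
# unit outline, collar and rib in wrist picture
hsv=cv2.cvtColor(im,cv2.COLOR_RGB2HSV);g=im.max(2)
x0,x1,y0,y1=200,440,20,200
d=(g<75).astype(np.uint8);d[:y0]=0;d[y1:]=0;d[:,:x0]=0;d[:,x1:]=0
for c in cv2.findContours(d,cv2.RETR_EXTERNAL,cv2.CHAIN_APPROX_NONE)[0]:
    if cv2.contourArea(c)>600:
        h=cv2.convexHull(c);w=np.array([onz("wrist",*p[0],.052,s)[:2] for p in h]).astype(np.float32)
        print("collar px",cv2.boundingRect(h),"world",[np.round(q,4) for q in cv2.minEnclosingCircle(w)])
        fill=np.zeros_like(d);cv2.fillConvexPoly(fill,h,1);fill=cv2.erode(fill,np.ones((3,3)))
        r=((g>150)&(fill>0)).astype(np.uint8)
        for q in cv2.findContours(r,cv2.RETR_EXTERNAL,cv2.CHAIN_APPROX_NONE)[0]:
            if len(q)>4:
                wq=np.array([onz("wrist",*p[0],.055,s)[:2] for p in q]).astype(np.float32)
                R=cv2.minAreaRect(wq);print(" bright px",cv2.boundingRect(q),np.round(wq.mean(0),4),np.round(R[1],4),R[2])
x,y,ww,hh=220,40,200,140
cv2.imwrite("pics/w4c.png",cv2.resize(im[20:220,200:460,::-1],(780,600),interpolation=cv2.INTER_CUBIC))
E
```

```text
unit [0.4919 0.1548] [0.2003 0.243 ] 5.02
9.2 [ 0.49987863 -0.07938775  0.31002698] [0.01981297 0.13763124 0.88688599] [ 0.00375685 -0.04113735 -0.02711676]
collar px (292, 37, 66, 63) world [array([0.4935, 0.0341]), np.float64(0.0199)]
 bright px (336, 72, 18, 13) [0.5059 0.0286] [0.0036 0.0109] 68.27035522460938
 bright px (315, 51, 18, 19) [0.492  0.0389] [0.012  0.0065] 62.91556930541992
```

View pics/w4c.png

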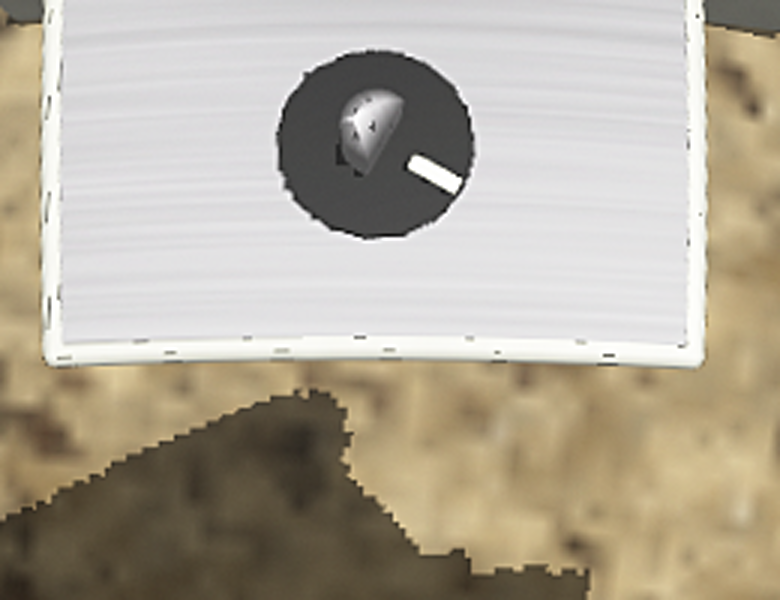

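The crop shows the collar centred at (377,145). The rib points right and slightly down from it (to (460,185)), and the shaft flat faces the rib. In the world that is collar (0.4935, 0.034), rib yaw about −22 to −24°, and joint yaw 5.0°. Next is the knob.

Request:
move_arm([
  [0,-27.7,-12.3,0,5],
  [0,-27.7,-12.3,0,5],
  [0,-27.7,-12.3,0,5],
  [0,-27.7,-12.3,0,5],
  [0,-27.7,-12.3,0,5],
  [0,-27.7,-12.3,0,5],
  [0,-27.7,-12.3,0,5],
  [0,-27.7,-12.3,0,5],
  [0,-27.7,-12.3,0,5],
  [0,-27.7,-12.3,0,5],
])

```text
time: 10.5
position: [0.4018, -0.3655, 0.3108]
ee_rot: [[-0.001, 1.0, 0.0], [1.0, 0.001, 0.0], [0.0, 0.0, -1.0]]
ft_force: [0.7, -0.4, -0.6]
width: 0.0854
grip_force: 0.0
```

```bash
cat > k.py <<'E'
from h import *
import sys
s=env.observe();im=save("wrist","pics/w5.png");print(s["joints"])
R=np.array(s["ee_rot"]);
# predicted pixel of knob: nearest by brute lookup
uu,vv=np.meshgrid(range(0,640,4),range(0,480,4))
P=np.array([onz("wrist",u,v,.016,s)[:2] for u,v in zip(uu.ravel(),vv.ravel())])
j=np.argmin(np.hypot(*(P-[.4013,-.3356]).T));u,v=uu.ravel()[j],vv.ravel()[j];print("pred px",u,v)
g=cv2.GaussianBlur(im,(3,3),0).max(2);m=(g<80).astype(np.uint8)
box=np.zeros_like(m);box[max(0,v-55):v+55,max(0,u-55):u+55]=1;m&=box
c=max(cv2.findContours(m,0,1)[0],key=cv2.contourArea);h=cv2.convexHull(c)
print("px",cv2.boundingRect(h))
fill=np.zeros_like(m);cv2.fillConvexPoly(fill,h,1)
w=np.array([onz("wrist",*p[0],.036,s)[:2] for p in h]).astype(np.float32)
r=((im.min(2)>105)&(cv2.dilate(fill,np.ones((5,5)))>0)).astype(np.uint8)
for q in cv2.findContours(r,0,1)[0]:
    if cv2.contourArea(q)>8:
        wq=np.array([onz("wrist",*p[0],.036,s)[:2] for p in q]).astype(np.float32)
        A=cv2.minAreaRect(wq);print("bright",cv2.boundingRect(q),np.round(wq.mean(0),4),np.round(A[1],4),A[2])
x0,y0=max(0,u-65),max(0,v-50)
cv2.imwrite("pics/w5c.png",cv2.resize(im[y0:y0+100,x0:x0+130,::-1],(780,600),interpolation=cv2.INTER_CUBIC));print("crop origin",x0,y0)
E
python3 k.py
```

```text
[ 53.97381948  43.29466569 -27.83230165 108.35711472  32.64004492
  36.40561419   5.71863693]Traceback (most recent call last):
  File "k.py", line 7, in <module>
    P=np.array([onz("wrist",u,v,.016,s)[:2] for u,v in zip(uu.ravel(),vv.ravel())])
                ~~~^^^^^^^^^^^^^^^^^^^^
  File "h.py", line 12, in onz
    o,d=ray(name,u,v,st);return o+d*(z-o[2])/d[2]
        ~~~^^^^^^^^^^^^^
  File "h.py", line 4, in ray
    i=vision.camera_info(name);K=np.array(i["K"])
ValueError: time passes only in moves, steps and waits
```

```bash
sed -i 's/^def ray/_c={}\ndef info(n):\n    if n not in _c: _c[n]=vision.camera_info(n)\n    return _c[n]\ndef pix(p,st):\n    i=info("wrist");K=np.array(i["K"]);T=np.array(i["tool_from_camera"])\n    q=T[:3,:3].T@(np.array(st["ee_rot"]).T@(np.array(p)-st["position"])-T[:3,3])\n    t=np.arctan2(np.hypot(q[0],q[1]),q[2]);n=np.hypot(q[0],q[1]);return K[:2,2]+K[0,0]*t*q[:2]\/n\ndef ray/; s/    i=vision.camera_info(name);/    i=info(name);/' h.py
sed -i '/^uu,vv/d;/^P=/d;s/^j=.*/u,v=np.round(pix([.4013,-.3356,.016],s)).astype(int);print("pred px",u,v)/' k.py
python3 k.py
```

```text
[ 53.99189806  43.29553503 -27.82560204 108.35423949  32.64184462
  36.40909832   5.72026926]
pred px 318 193
px (269, 158, 104, 90)
bright (316, 208, 3, 17) [ 0.401  -0.3479] [0.011  0.0014] 89.97789001464844
bright (356, 190, 18, 21) [ 0.4325 -0.3377] [0.0054 0.0175] 36.07310485839844
bright (297, 157, 9, 8) [ 0.3903 -0.3106] [0.0068 0.0018] 26.39957046508789
bright (316, 156, 41, 44) [ 0.4162 -0.3187] [0.0099 0.036 ] 37.53823471069336
crop origin 253 143
```

View pics/w5c.png

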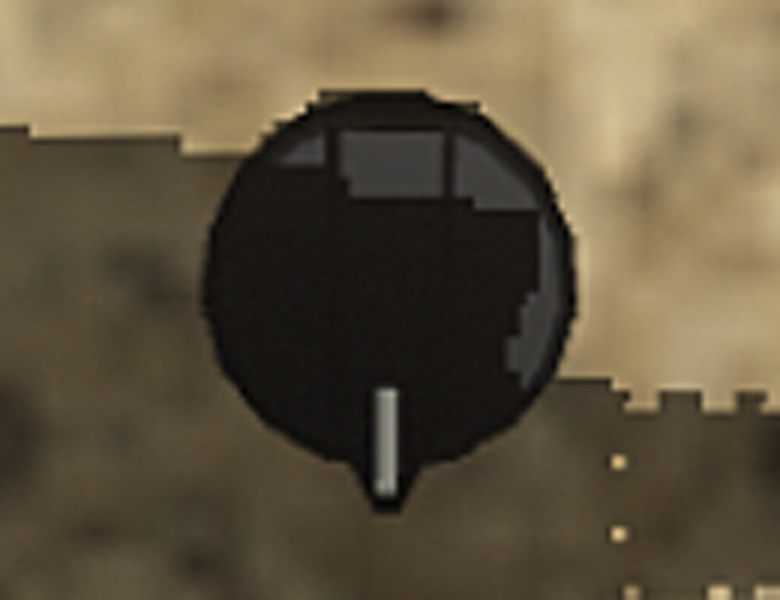

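The crop shows the small knob: skirt circle centre at about (390,275) in the crop, pointed tip at (387,512), with the white line straight down the image, so the knob's yaw is −90°.

```bash
python3 - <<'E'
from h import *
s=env.observe();print(s["position"])
f=lambda a,b,z:onz("wrist",253+a/6,143+b/6,z,s)
t=f(387,512,.036);print("tip",t,"-> centre y",t[1]+.022)
L,Rr,T=f(205,285,.016),f(575,285,.016),f(390,90,.016);print(L,Rr,T,"width",Rr[0]-L[0],"centre x",(L+Rr)[0]/2,"centre y",T[1]-.023)
T=f(390,90,.0);print("top edge z0 centre y",T[1]-.023)
a,b=f(387,388,.036),f(387,497,.036);print("line yaw",np.degrees(np.arctan2(*(b-a)[1::-1])))
E
```

```text
[ 0.40155355 -0.36587771  0.31074355]
tip [ 0.40099584 -0.35667531  0.036     ] -> centre y -0.33467530889021363
[ 0.3791859  -0.33369351  0.016     ] [ 0.42344774 -0.33371716  0.016     ] [ 0.40133547 -0.31042754  0.016     ] width 0.044261834116127385 centre x 0.4013168189812133 centre y -0.33342754476734876
top edge z0 centre y -0.3344130642212997
line yaw -90.06299638887492
```

Request:
move_arm([
  [0,3.3,0,4,0],
  [0,3.3,0,8,0],
  [0,3.3,0,11,0],
  [0,3.3,0,11.8,0],
  [0,3.3,0,11.8,0],
  [120,3.3,0,11.8,0],
  [180,3.3,0,11.8,0],
  [255,3.3,0,11.8,0],
  [255,3.3,0,11.8,0],
  [255,3.3,0,11.8,0],
], squeeze=60)

```text
time: 11.85
position: [0.4014, -0.3333, 0.1932]
ee_rot: [[0.001, 1.0, 0.001], [1.0, -0.001, -0.001], [-0.001, 0.001, -1.0]]
ft_force: [-0.3, 0.6, 5.4]
width: 0.0128
grip_force: 60.0
```

Request:
move_arm([
  [255,0,0,-4,0],
  [255,0,0,-10,0],
  [255,34.6,14.3,-11.7,-67.5],
  [255,34.6,14.3,-11.7,-67.5],
  [255,34.6,14.3,-11.7,-67.5],
  [255,34.6,14.3,-11.7,-67.5],
  [255,34.6,14.3,-11.7,-67.5],
  [255,34.6,14.3,-11.7,-67.5],
  [255,34.6,14.3,-11.7,-67.5],
  [255,34.6,14.3,-11.7,-67.5],
])

```text
time: 13.1
position: [0.5445, 0.0128, 0.3092]
ee_rot: [[-0.924, 0.383, -0.001], [0.383, 0.924, -0.001], [0.001, -0.001, -1.0]]
ft_force: [0.9, -1.3, -0.8]
width: 0.0125
grip_force: 59.3
```

Request:
move_arm([
  [255,0,0,0,0],
  [255,0,0,0,0],
  [255,0,0,0,0],
  [255,0,0,0,0],
  [255,0,0,0,0],
  [255,0,0,0,0],
  [255,0,0,0,0],
  [255,0,0,0,0],
  [255,0,0,0,0],
  [255,0,0,0,0],
])

```text
time: 14.35
position: [0.5447, 0.0126, 0.3097]
ee_rot: [[-0.924, 0.384, -0.0], [0.384, 0.924, -0.0], [-0.0, -0.0, -1.0]]
ft_force: [0.0, -0.1, -1.5]
width: 0.0124
grip_force: 59.3
```

```bash
cat > s.py <<'E'
from m import *
s=env.observe();im=save("wrist","pics/w6.png");g=im.max(2)
print(s["position"],s["width"],s["grip_force"],np.round(np.array(s["ee_rot"])[:,0],3))
u,v=np.round(pix([.4935,.034,.052],s)).astype(int);print("pred",u,v,"knob pred",pix(np.array(s["position"])-[0,0,.191-.036],s))
d=(g<75).astype(np.uint8);b=np.zeros_like(d);b[max(0,v-50):v+50,max(0,u-50):u+50]=1;d&=b
c=max(cv2.findContours(d,0,1)[0],key=cv2.contourArea);h=cv2.convexHull(c)
W=lambda q,z:np.array([onz("wrist",*p[0],z,s)[:2] for p in q]).astype(np.float32)
print("collar",cv2.boundingRect(h),cv2.minEnclosingCircle(W(h,.052)),"ellipse",cv2.fitEllipse(W(h,.052)))
f=np.zeros_like(d);cv2.fillConvexPoly(f,h,1);f=cv2.erode(f,np.ones((3,3)))
for q in cv2.findContours(((g>110)&(f>0)).astype(np.uint8),0,1)[0]:
    if len(q)>4:A=cv2.minAreaRect(W(q,.055));print("bright",cv2.boundingRect(q),np.round(W(q,.055).mean(0),4),np.round(A[1],4),A[2])
cv2.imwrite("pics/w6v.png",im[:,:,::-1])
E
python3 s.py
```

```text
[0.54468982 0.01263831 0.30966543] 0.012417009521124936 59.33470604941249 [-0.924  0.384 -0.   ]
pred 319 161 knob pred [318.38155414 329.24347301]
collar (287, 129, 65, 65) ((0.49352967739105225, 0.034254275262355804), 0.020024554803967476) ellipse ((0.4936073124408722, 0.03420136496424675), (0.03934943675994873, 0.03954075276851654), 67.92987060546875)
bright (316, 175, 6, 18) [0.5057 0.0288] [0.003  0.0104] 67.36067962646484
bright (309, 153, 22, 13) [0.492  0.0347] [0.0127 0.0067] 60.24237060546875
bright (317, 151, 4, 1) [0.4875 0.0365] [0.0018 0.    ] 67.43016815185547
```

View pics/w6v.png

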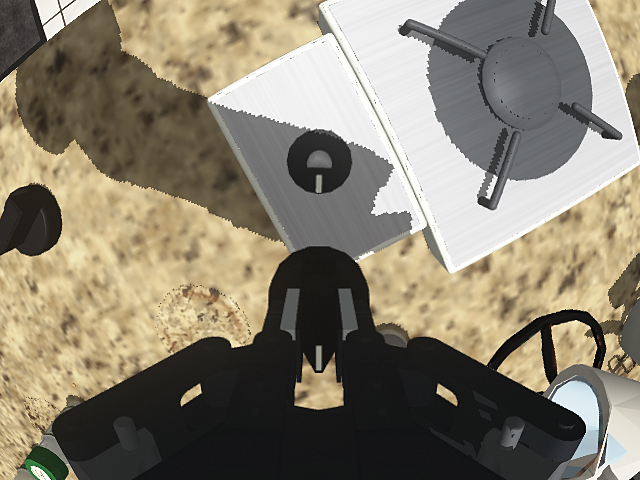

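The view shows the knob held between the pads, its white line at column 319. It lines up with the rib (319,184) and the shaft (319,160). The shaft position agrees with the earlier view at a different yaw to 0.2 mm. Now I'll measure the knob's offset in the hand.

```bash
python3 - <<'E'
from h import *
im=cv2.imread("pics/w6.png");g=im.max(2)
s=env.observe();R=np.array(s["ee_rot"]);p=np.array(s["position"])
tool=lambda u,v,a:R.T@(onz("wrist",u,v,p[2]-a,s)-p)*1000
col=im[225:265,319].max(1);print(col.tolist())
v=225+int(np.argmax(col<60));print("edge row",v,[np.round(tool(319,v,a),1) for a in(.177,.193)])
r=g[330:385,315:324];print("line rows",[330+i for i in range(55) if r[i].max()>120][:1],[330+i for i in range(55) if r[i].max()>120][-1:])
row=g[275,230:400];d=np.where(row<45)[0]+230
# skirt left/right extremes at rows ~285
rr=[ (y,np.where(g[y,230:400]<50)[0][[0,-1]]+230) for y in(262,270,278,286,290)];print(rr)
print("tip",np.round(tool(319,372,.157),1))
sh=np.array([.4935,.0342,0]);print("shaft in tool mm",R.T@(sh-[p[0],p[1],0])*1000)
E
```

```text
[112, 113, 112, 113, 114, 113, 113, 110, 111, 112, 113, 112, 114, 113, 115, 114, 113, 112, 113, 114, 121, 53, 19, 25, 26, 26, 26, 27, 25, 24, 28, 26, 25, 27, 25, 25, 24, 22, 22, 25]
edge row 246 [array([ 26.6,   0.3, 177. ]), array([ 21.6,   0.3, 193. ])]
line rows [346] [384]
[(262, array([282, 355])), (270, array([277, 360])), (278, array([273, 364])), (286, array([270, 367])), (290, array([270, 368]))]
tip [-22.    0.3 157. ]
shaft in tool mm [ 5.55354924e+01  2.76022057e-01 -2.35289287e-03]
```

Request:
move_arm([
  [255,3,0,0,0],
  [255,5.65,0,0,0],
  [255,5.65,0,1.5,0],
  [255,5.65,0,3,0],
  [255,5.65,0,3.6,0],
  [255,5.65,0,4.0,0],
  [255,5.65,0,4.2,0],
  [255,5.65,0,4.4,0],
  [255,5.65,0,4.6,0],
  [255,5.65,0,4.7,0],
], squeeze=80)

```text
time: 15.65
position: [0.4925, 0.0343, 0.2627]
ee_rot: [[-0.923, 0.384, 0.0], [0.384, 0.923, -0.0], [-0.0, -0.0, -1.0]]
ft_force: [0.1, 0.5, -0.7]
width: 0.0121
grip_force: 83.5
```

No force with the rim about 4 mm below the shaft tip, so the knob is going on. I'll continue down.

Request:
move_arm([
  [255,0,0,0.15,0],
  [255,0,0,0.3,0],
  [255,0,0,0.45,0],
  [255,0,0,0.6,0],
  [255,0,0,0.75,0],
  [255,0,0,0.85,0],
  [255,0,0,0.95,0],
  [255,0,0,1.05,0],
  [255,0,0,1.05,0],
  [255,0,0,1.05,0],
])

```text
time: 16.9
position: [0.4926, 0.0343, 0.2524]
ee_rot: [[-0.924, 0.384, 0.0], [0.384, 0.924, -0.0], [-0.0, 0.0, -1.0]]
ft_force: [0.4, -0.4, 3.7]
width: 0.0125
grip_force: 84.0
```

Request:
move_arm([
  [255,0,0,0.1,0],
  [255,0,0,0.2,0],
  [255,0,0,0.3,0],
  [255,0,0,0.35,0],
  [255,0,0,0.4,0],
  [255,0,0,0.45,0],
  [255,0,0,0.45,0],
  [255,0,0,0.45,0],
  [255,0,0,0.45,0],
  [255,0,0,0.45,0],
])

```text
time: 18.15
position: [0.4925, 0.0344, 0.248]
ee_rot: [[-0.924, 0.384, 0.001], [0.384, 0.924, -0.0], [-0.001, -0.0, -1.0]]
ft_force: [-1.4, -0.4, 6.8]
width: 0.0117
grip_force: 84.6
```

Request:
move_arm([
  [255,0,0,0.1,0],
  [255,0,0,0.15,0],
  [255,0,0,0.2,0],
  [255,0,0,0.2,0],
  [255,0,0,0.2,0],
  [255,0,0,0.2,0],
  [255,0,0,0.2,0],
  [255,0,0,0.2,0],
  [255,0,0,0.2,0],
  [255,0,0,0.2,0],
])

```text
time: 19.4
position: [0.4925, 0.0345, 0.2467]
ee_rot: [[-0.924, 0.383, 0.001], [0.383, 0.924, -0.001], [-0.001, -0.0, -1.0]]
ft_force: [-1.9, -1.4, 15.5]
width: 0.0118
grip_force: 85.9
```

```bash
python3 - <<'E'
from h import *
for i in range(4):
    vision.capture("wrist") if i<3 else save("wrist","pics/w7.png");s=env.observe();print(s["position"],s["ft_force"],s["moment"])
E
```

```text
[0.49248602 0.03450296 0.24671908] [-2.10006031 -0.98093137 15.52134844] [-0.27649797  0.54509316  0.10282873]
[0.4924739  0.03450054 0.24670784] [-2.89148722 -0.60489733 15.59193419] [-0.26077671  0.53506008 -0.00076149]
[0.49247371 0.0344912  0.24673072] [-2.2950297  -1.24267546 15.90865666] [-0.31765129  0.52595152  0.01399385]
[0.49248688 0.03450359 0.24671776] [-1.29276206 -3.40747965 14.54593015] [-0.23806176  0.55322174  0.00570658]
```

The force is 15.5 N at z = 0.2467. That exceeds the spring's 10 N, and the height matches the bottom of travel. One last look to check the fit and the seam.

```bash
python3 u.py; python3 - <<'E'
from h import *
sc=cv2.cvtColor(save("scene","pics/scene1.png"),cv2.COLOR_RGB2BGR)
w=cv2.imread("pics/w7.png")
cv2.imwrite("pics/fin.png",np.hstack([cv2.resize(w[0:400],(430,270)),cv2.resize(sc[230:400,150:380],(365,270),interpolation=cv2.INTER_CUBIC)]))
E
```

```text
unit [0.4899 0.1767] [0.2003 0.1992] 4.96
19.65 [0.49246331 0.03449756 0.24672335] [-2.29581932 -0.87324435 16.14462004] [-0.30734676  0.53509903 -0.01535237]
```

View pics/fin.png

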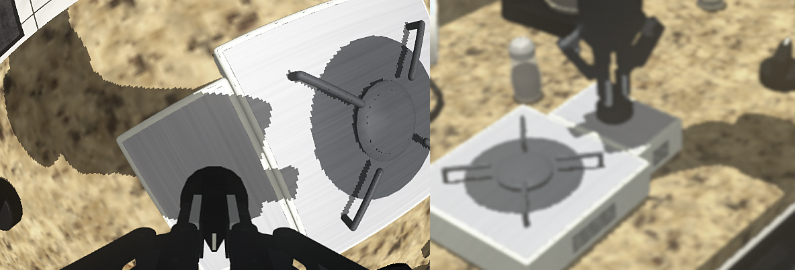

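The knob sits low on the shaft with the grip held. The seam at (230,90)–(300,230) is straight and closed. Handing in.

```bash
python3 -c "
from workcell import env
print(env.hand_in())"
```

```text
the job is handed in; nothing more can be done
None
```

I handed in the job at about 20 s: the control unit looks flush against the burner unit, and the smaller knob is on the shaft, still gripped and held at about the bottom of its travel with about 15 N; no verdict was returned.

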